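Nest the sample cups on the leaning cup stand

ROBOT

A 6-joint arm with a two-finger parallel gripper is mounted at the origin on a cart in front of the work surface, level with it; the furniture and walls round the work are solid. World frame = base frame: x ahead of the robot, y to its left, z up, the work surface at z = 0. Lengths are in mm, angles in rad, forces in N, time in s.
With the tool pointing down it reaches from about 275 to 1000 mm from the base axis. Payload 8.4 kg.
Tool frame: the origin (TCP) lies on the centre line of the jaws, within the pads' length; the fingertips stand 17 mm ahead of it and the grasp point (between the pads) lies 2 mm behind it; z points along the fingers, y is the line along which they close (so a half turn about z gives the same grasp; the last joint's range is limited). The gripper opens to 85 mm and grips with 20 to 120 N. Pads are 22 mm wide; open, the fingers measure 114 mm over their backs; the gripper's body (76 mm by 85 mm) begins 54 mm behind the grasp point. The pads swing forward as they close: fully open they stand 13 mm farther back than shut.
Start: joints at [1.212, 0.353, 1.633, -0, 1.155, -0.002], TCP at [218.297, 585.64, 248.281] pointing down, gripper open.
Joint ranges: [-2.63, 2.63], [-0.92, 2.1], [0.06, 2.66], [-1.3, 4.44], [0, 2.69], [-3.02, 3.02]. Speed limits (rad/s): [2.22, 2.22, 2.79, 3.14, 3.14, 3.14].

INTERFACE

Orientations are given as [roll, pitch, yaw] about the fixed x, y, z axes, in that order (R = Rz(yaw) Ry(pitch) Rx(roll)).
In Python, from rig import r, eyes gives the robot as it stands. The module is installed in compiled form; this text tells all that it offers.
- The arm moves only by the shell command python3 -m inch 'ROWS' [FORCE]. ROWS is JSON, a list of rows, each a list of 7 numbers: the shift along the tool's x, y, z in m, then the turn, a rotation vector about the tool's x, y, z in degrees, then the closure, from -1 (fully open) to 1 (shut). In form: [[x, y, z, rx, ry, rz, gripper], ...]. A call has 1 to 8 rows; each row shifts and turns the commanded pose from where the row before left it, along the tool's axes as they then stand; what a row does not reach is not made up. A row lasts 1/10 s, in which the tool goes at most 50 mm and 8.59 degrees, less where a joint would pass 70% of its speed; a pose out of reach is approached as far as the arm can. A call with a gripper value outside its range is refused whole. The fingers move at their own pace and stop on an object; FORCE is the grip in N (left out, the last holds). Time passes only in rows, so rows that do not move let the fingers close. It gives the time, the measured TCP pose, the force, the opening and the grip force at its end, in the units of the state.
- r.sense(): the state, without advancing time (a new reading comes with each control period).
- eyes.grab_frame(name): name is "side" or "top"; returns a dict with "img" (420x560x3 uint8, blue, green, red), "fx", "fy", "cx", "cy" (pixels), "R" (3x3) and "t" (3): a world point X has camera coordinates R X + t. Camera axes: x right, y down, z forward; pixel columns grow to the right and rows downward; lengths in mm; the calibration is good to about 2 mm. A picture is of the moment at which its call begins. There is no depth.
- r.sign_off(): hands the job in; it is judged then, once.
The state is a dict: "clock": time; "qpos": joint angles; "qvel": joint speeds; "joint_efforts": joint torques, N m; "eef_pos": TCP position; "tcp_rot": TCP orientation; "contact_force": force on the tool from outside, world axes, zero at the start; "wrist_torque": the same for the moment, N m; "opening": opening from 0.0 (shut) to 1.0 (fully open); "grasp_force": force on a finger pad.
Only numpy, scipy, OpenCV 4.12 (cv2) and the standard library are available. Lean on these libraries where they do the work, as an engineer would, in place of code of your own. Each camera call takes 0.05 s, during which the arm holds its last target. There are 200 camera calls.

TASK

Put the two loose blue sample cups away on the leaning cup stand: nest one into the cup that is already clamped in the stand, then the other into that, each pushed fully home so that its shoulder sits on the rim of the cup below it. Lower the cups in rather than letting them drop, and leave the other things on the board where they are.

Things in the scene. Friction and masses are not known exactly. Their poses are not given: they have to be found in the camera images.
- seat_cup: first blue cup, same shape as the loose ones, clamped in the stand's dark collar, fixed. Origin: centre of its underside; z: its axis, out of the mouth, leaning 30 degrees from vertical toward the robot side; y level; x away from the robot and up. Rim 54 mm along z. A clamp screw head sticks out of the collar on the -y side, 36 mm from the axis, 12 mm along z
- work_board: flat grey board 320 x 460 x 26 mm lying fixed on the bench; its top, 26 mm above the bench (z = 0.026 m), carries the stand, the cups and the bystanders; origin centre of underside
- cup_stand: the stand: grey base plate 87 x 90 x 10 mm with a leaning steel post, fixed to the board. Origin under about the middle of the plate; z up; the stand faces along its -x axis, to which the clamped cup leans
- cup_1: loose upright blue tapered cup, 54 mm tall, 50 g. Origin: centre of underside; z out of the mouth. Outside diameter: 28 mm at the foot, 43 mm at 32 mm height, where a shoulder steps out to a straight 52 mm band (grip here) up to the rim. Mouth 46 mm, wall 2.6 mm, floor 4 mm. All 3 cups are alike; fully home in another it stands 22 mm further along the axis, shoulder on rim, 2 mm side play
- cup_2: loose upright blue tapered cup, 54 mm tall, 50 g. Origin: centre of underside; z out of the mouth. Outside diameter: 28 mm at the foot, 43 mm at 32 mm height, where a shoulder steps out to a straight 52 mm band (grip here) up to the rim. Mouth 46 mm, wall 2.6 mm, floor 4 mm. All 3 cups are alike; fully home in another it stands 22 mm further along the axis, shoulder on rim, 2 mm side play
- putty_tin: bystander: round pale tin, 56 mm in diameter, 20 mm tall, loose; origin centre of underside
- folding_loupe: bystander: small round folding magnifier, 32 mm in diameter, 14 mm tall, loose; origin centre of underside
- lens_cleaner: bystander: white squeeze bottle with a blue cap, 36 mm in diameter, 95 mm tall, loose; origin centre of underside
- objective_low: bystander: white and black microscope objective standing on its cap, 41 mm in diameter, 45 mm tall, loose; origin centre of underside

How it is judged (in metres and radians):
At the end, for the whole second after the job is handed in: The two loose cups are nested on the clamped cup, in either order, at rest: their origins lie 22 mm and 44 mm along the clamped cup's axis from its origin, each within 4 mm along the axis and 5 mm in each direction across it, and their axes are within 0.14 rad (8 degrees) of its axis (((x of cup_1 in the frame of seat_cup between -0.005 and 0.005 m and y of cup_1 in the frame of seat_cup between -0.005 and 0.005 m and z of cup_1 in the frame of seat_cup between 0.018 and 0.026 m and angle between the z axis of each of cup_1, cup_2 and the z axis of seat_cup, either way round below 0.14 rad and x of cup_2 in the frame of seat_cup between -0.005 and 0.005 m and y of cup_2 in the frame of seat_cup between -0.005 and 0.005 m and z of cup_2 in the frame of seat_cup between 0.04 and 0.048 m) or (x of cup_2 in the frame of seat_cup between -0.005 and 0.005 m and y of cup_2 in the frame of seat_cup between -0.005 and 0.005 m and z of cup_2 in the frame of seat_cup between 0.018 and 0.026 m and angle between the z axis of each of cup_2, cup_1 and the z axis of seat_cup, either way round below 0.14 rad and x of cup_1 in the frame of seat_cup between -0.005 and 0.005 m and y of cup_1 in the frame of seat_cup between -0.005 and 0.005 m and z of cup_1 in the frame of seat_cup between 0.04 and 0.048 m)) and linear speed of each of cup_1, cup_2 below 0.02 m/s); the robot touches nothing.
It fails at once if a cup is dropped: it moves faster than 0.7 m/s (a free fall of 25 mm) while the fingers do not hold it ((linear speed of cup_1 above 0.7 m/s and contact force between the fingers and cup_1 below 0.05 N) or (linear speed of cup_2 above 0.7 m/s and contact force between the fingers and cup_2 below 0.05 N)).
It fails at once if a bystander (tin, magnifier, bottle or objective) is moved more than 25 mm or tipped over (distance of any of putty_tin, folding_loupe, lens_cleaner, objective_low from where it was at the start of the episode above 0.025 m or angle between any of putty_tin, folding_loupe, lens_cleaner, objective_low's own z axis and vertical above 0.5 rad).
It also fails if it takes over 61 s, if anything falls off the work surface, if the arm or the gripper's body presses on something with over 40 N, if the wrist force passes 120 N, or if a joint passes its speed limit or range.

## Working session

There is one attempt and no reset: what is moved stays moved. The work goes in short steps, Python scripts to look and compute and a shell command to move; the robot and the scene stay as the last step left them, time stands still between calls to the robot, and variables do not carry over. Pictures are saved under pics/ and viewed, at most 10 in all, crops included, and the job is handed in when it is done.

```bash
mkdir -p pics
python3 - <<'E'
from rig import r,eyes
import cv2,numpy as np
for n in("side","top"):
    f=eyes.grab_frame(n);cv2.imwrite(f"pics/{n}0.png",f["img"])
    R=np.array(f["R"]);t=np.array(f["t"])
    print(n,f["fx"],f["fy"],f["cx"],f["cy"],R.round(4).tolist(),t, "C",(-R.T@t).round(1))
print(r.sense())
E
```

```text
side 527.8466166022364 527.8466166022364 278.27039394742155 216.8813347966555 [[0.9986, -0.0525, 0.0084], [-0.0226, -0.5614, -0.8273], [0.0482, 0.8259, -0.5618]] [-492.14341665  -70.72269678 1091.8201548 ] C [ 437.3 -967.3  558.9]
top 493.0588278882504 493.0588278882504 270.49492377220025 211.8463674245371 [[-0.0029, -0.9993, 0.0383], [-0.9848, -0.0038, -0.1734], [0.1734, -0.0382, -0.9841]] [-294.81071049  497.59859508  925.76441584] C [ 328.7 -257.3 1008.6]
{'clock': 0.1, 'qpos': array([ 1.21157346e+00,  3.53595788e-01,  1.63404842e+00, -2.83140394e-06,
        1.15522387e+00, -2.35928454e-03]), 'qvel': array([-3.90667037e-05, -3.26349798e-03, -1.84365519e-03,  1.84977978e-04,
        6.89238484e-04, -4.66781507e-04]), 'joint_efforts': array([ 3.42214280e-04, -6.06362915e+01, -3.42820394e+01,  1.21983485e-04,
        3.96276257e-03, -2.82705486e-05]), 'eef_pos': array([218.16913693, 585.2495881 , 247.63105168]), 'tcp_rot': array([-3.14031723e+00, -4.20136360e-07,  2.78473022e+00]), 'contact_force': array([-0.23172693,  1.16104513, -0.08802379]), 'wrist_torque': array([-0.05379296, -0.05015029, -0.04593517]), 'grasp_force': 0.0, 'opening': 0.9999247752137146}
```

View pics/side0.png

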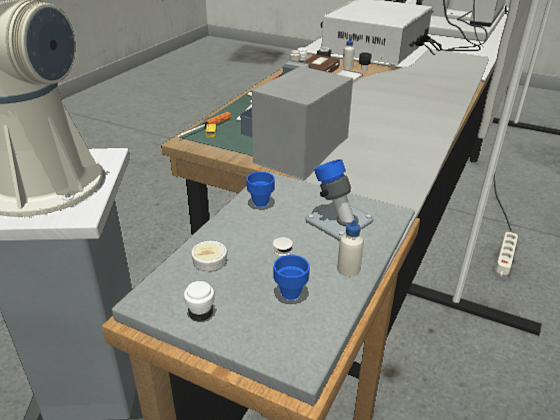

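View pics/top0.png

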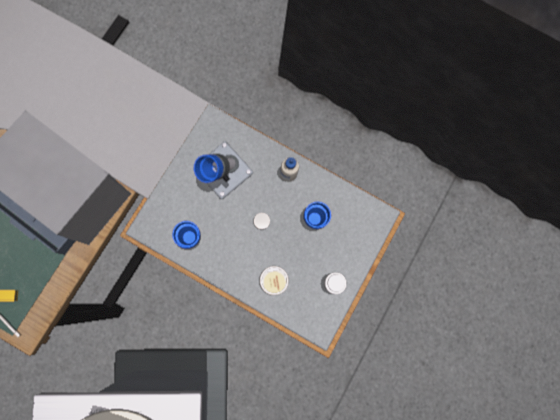

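Side view: loose cups at about (261,188) and (291,277), seat cup at (331,172) leaning up-left, and a large grey box above at (300,120). Top view: loose cups at (187,235) and (317,215), seat cup at (210,167), with the stand plate around (224,171). Next I'll zoom in on the cups and find rough positions.

```bash
cat > h.py <<'E'
import cv2,numpy as np
from rig import r,eyes
def cam(n):
    f=eyes.grab_frame(n);f["R"]=np.array(f["R"]);f["t"]=np.array(f["t"]).ravel();return f
def ray(f,p):
    d=f["R"].T@np.array([(p[0]-f["cx"])/f["fx"],(p[1]-f["cy"])/f["fy"],1]);return -f["R"].T@f["t"],d/np.linalg.norm(d)
def plane(f,p,z):
    c,d=ray(f,p);return c+d*(z-c[2])/d[2]
def tri(f,p,g,q):
    c1,d1=ray(f,p);c2,d2=ray(g,q);s=np.linalg.lstsq(np.c_[d1,-d2],c2-c1,rcond=None)[0]
    a=c1+d1*s[0];b=c2+d2*s[1];return (a+b)/2,np.linalg.norm(a-b)
def proj(f,X):
    c=f["R"]@np.array(X)+f["t"];return np.array([f["fx"]*c[0]/c[2]+f["cx"],f["fy"]*c[1]/c[2]+f["cy"]])
def blobs(f):
    h=cv2.cvtColor(f["img"],cv2.COLOR_BGR2HSV);m=cv2.inRange(h,(105,130,40),(125,255,255))
    cs,_=cv2.findContours(m,cv2.RETR_EXTERNAL,cv2.CHAIN_APPROX_NONE)
    return m,[c for c in cs if cv2.contourArea(c)>150]
E
python3 - <<'E'
from h import *
s,t=cam("side"),cam("top")
for n,f in(("s",s),("t",t)):
    for c in blobs(f)[1]: print(n,cv2.boundingRect(c),cv2.contourArea(c),np.round(cv2.fitEllipse(c)[0],1))
tiles=[]
for f,ps in((s,[(261,190),(291,278),(336,190)]),(t,[(187,235),(317,215),(222,172)])):
    tiles.append(np.hstack([cv2.resize(f["img"][y-33:y+33,x-33:x+33],(264,264),interpolation=cv2.INTER_CUBIC) for x,y in ps]))
cv2.imwrite("pics/m.png",np.vstack(tiles))
# plate corners rough (top view), box corners both views
for p in[(225,143),(251,172),(222,199)]: print("plate",plane(t,p,36).round(1))
for p,q in[((318,178-0),(0,0))]: pass
for nm,p in(("tin",(274,281)),("loupe",(262,221)),("bottle",(290,168)),("obj",(336,284))): print(nm,plane(t,p,46).round(0))
print("box bottomfront/top corners",tri(s,(305,176),t,(130,192)),tri(s,(253,95),t,(27,112)),tri(s,(310,121),t,(92,157)),tri(s,(351,71),t,(115,170)))
E
```

```text
s (274, 255, 35, 45) 1162.5 [290.8 274.7]
s (247, 172, 28, 35) 694.5 [260.1 186.7]
s (314, 160, 31, 24) 463.0 [329.8 171.2]
t (173, 221, 27, 28) 547.5 [186.  234.4]
t (304, 202, 27, 27) 525.0 [316.9 215. ]
t (194, 155, 29, 28) 616.5 [208.  168.1]
plate [ 642.8 -202.3   36. ]
plate [ 582.1 -255.7   36. ]
plate [ 525.8 -197.8   36. ]
tin [ 362. -301.   46.]
loupe [ 480. -278.   46.]
bottle [ 588. -334.   46.]
obj [ 356. -422.   46.]
box bottomfront/top corners (array([546.96368193,  -7.3619058 ,   7.84483771]), np.float64(3.2516101836278004)) (array([534.2549762 ,  87.97747286, 199.05173163]), np.float64(203.482866795158)) (array([572.71511516,  36.42489569, 116.87679467]), np.float64(28.296154736865848)) (array([576.65533412, -41.15168529, 235.25740781]), np.float64(87.21288641017377))
```

View pics/m.png

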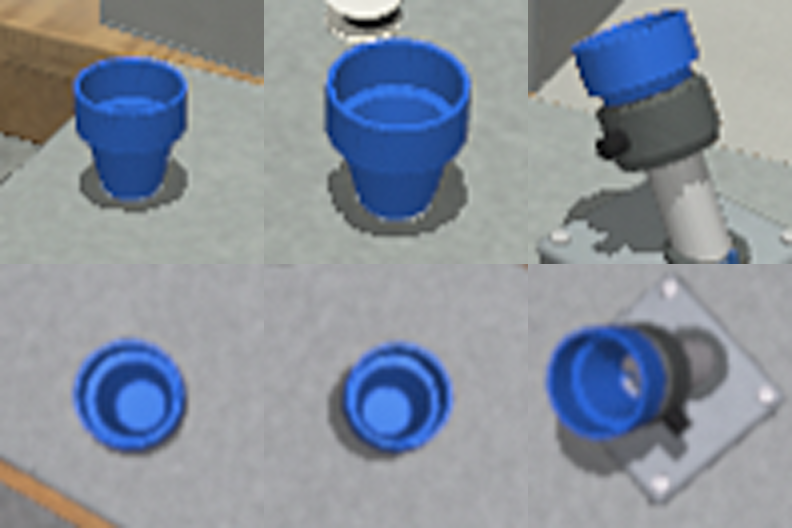

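The mosaic shows clean rims on all three cups, with the clamp screw on the camera side of the seat. The plate screws in the top view are at about (224.5,144.7), (248.5,171.7) and (221.5,194.2), which gives the lean heading.

```bash
cat >> h.py <<'E'
def rim(f,c,axis,X0):
    """pixel of rim centre from silhouette c: extent across axis, far end along axis"""
    X0=np.array(X0,float);C=-f["R"].T@f["t"];v=(X0-C)/np.linalg.norm(X0-C)
    u=proj(f,X0+10*axis)-proj(f,X0);u/=np.linalg.norm(u);w=np.array([-u[1],u[0]])
    p=c[:,0,:].astype(float);a=p@u;b=p@w;W=b.max()-b.min()+1
    ext=a.max()+.5*1
    return u*(ext-W/2*abs(v@axis))+w*(b.max()+b.min())/2, W
def findcup(s,cs,t,ct,axis,X0):
    X=np.array(X0,float)
    for _ in range(3):
        p,W1=rim(s,cs,axis,X);q,W2=rim(t,ct,axis,X);X,e=tri(s,p,t,q)
    return X,e,W1,W2
def near(f,p): return min(blobs(f)[1],key=lambda c:np.hypot(*(c[:,0,:].mean(0)-p)))
E
python3 - <<'E'
from h import *
s,t=cam("side"),cam("top")
S=[plane(t,p,37) for p in((224.5,144.7),(248.5,171.7),(221.5,194.2))]
e1=S[1]-S[0];e2=S[2]-S[1]
y1,y2=[np.degrees(np.arctan2(e[1],e[0])) for e in(e1,e2)];print("edges",y1,y2,np.linalg.norm(e1),np.linalg.norm(e2))
mid=(S[0]+S[2])/2;print("plate mid",mid)
z=np.array([0,0,1.])
for a,b,X in((( 261,188),(187,235),(455,-130,80)),((291,277),(317,215),(450,-360,80))):
    print("cup",findcup(s,near(s,a),t,near(t,b),z,X))
h=np.radians((y1+90*np.round((135-y1)/90)+y2)/2);print("lean heading",np.degrees(h))
for dh in(0,.1):
  ax=np.array([.5*np.cos(h+dh),.5*np.sin(h+dh),np.cos(np.pi/6)])
  X,*e=findcup(s,near(s,(331,172)),t,near(t,(210,167)),ax,(580,-180,150));print("seat rim",X,e,"origin",X-54*ax)
for zz in(0,100,150,200,250): print(zz,proj(s,(547,-7,zz)).round(),proj(t,(547,-7,zz)).round())
E
```

```text
edges -138.90310135211453 131.0252910532441 74.97578466719985 71.46836273406998
plate mid [ 587.17641309 -199.04470091   37.        ]
cup (array([ 451.40721335, -131.86397938,   76.0554006 ]), np.float64(2.6505993110447514), np.float64(28.1419843221216), np.float64(27.183670422776537))
cup (array([ 489.49606536, -383.65215764,   77.04288622]), np.float64(1.7254910426009697), np.float64(35.31733670709872), np.float64(26.786420150360982))
lean heading 131.06109485056479
seat rim [ 565.96223507 -172.95612687  125.69959128] [np.float64(2.468686790722378), np.float64(29.843319837151654), np.float64(28.64771944893829)] origin [ 583.69754707 -193.31438584   78.93421947]
seat rim [ 566.07059341 -173.22900757  124.91533213] [np.float64(2.102965265248332), np.float64(30.075067878700764), np.float64(28.601845979801027)] origin [ 585.74973728 -191.71498325   78.14996032]
0 [304. 179.] [131. 192.]
100 [306. 136.] [118. 181.]
150 [307. 113.] [110. 174.]
200 [308.  88.] [102. 167.]
250 [309.  62.] [ 92. 158.]
```

```bash
cat >> h.py <<'E'
from scipy.spatial.transform import Rotation as Ro
H=np.radians(131)
AX=np.array([.5*np.cos(H),.5*np.sin(H),np.cos(np.pi/6)])
def down(yaw=131): return Ro.from_euler("xyz",[180,0,yaw],degrees=True)
SY=np.array([np.sin(H),-np.cos(H),0])       # tool y at yaw 131
SEAT=Ro.from_matrix(np.c_[np.cross(SY,-AX),SY,-AX])
def delta(pos,R):
    st=r.sense();T=Ro.from_euler("xyz",st["tcp_rot"])
    print("shift mm",T.inv().apply(np.array(pos)-st["eef_pos"]).round(1),"turn deg",np.degrees((T.inv()*R).as_rotvec()).round(2),"t",round(st["clock"],2),"F",st["contact_force"].round(1),"open",round(float(st["opening"]),3),"g",round(float(st["grasp_force"]),1),"p",st["eef_pos"].round(1))
E
python3 -c "
from h import *
delta((451,-132,230),down())
T=Ro.from_euler('xyz',r.sense()['tcp_rot']);print((T.inv()*down()).as_rotvec(True))"
```

```text
shift mm [-468.7 -591.    18.3] turn deg [-3.000e-02  1.000e-02  2.856e+01] t 0.3 F [ 0.4  0.4 -0. ] open 1.001 g 0.0 p [218.2 585.5 248. ]
[-2.86271351e-02  7.59266053e-03  2.85581025e+01]
```

```bash
python3 -m inch '[[-0.0293,-0.0369,0,0,0,0,-1],[-0.0293,-0.0369,0,0,0,0,-1],[-0.0293,-0.0369,0,0,0,0,-1],[-0.0293,-0.0369,0,0,0,0,-1],[-0.0293,-0.0369,0,0,0,0,-1],[-0.0293,-0.0369,0,0,0,0,-1],[-0.0293,-0.0369,0,0,0,0,-1],[-0.0293,-0.0369,0,0,0,0,-1]]' && python3 -m inch '[[-0.0293,-0.0369,0,0,0,0,-1],[-0.0293,-0.0369,0,0,0,0,-1],[-0.0293,-0.0369,0,0,0,0,-1],[-0.0293,-0.0369,0,0,0,0,-1],[-0.0293,-0.0369,0,0,0,0,-1],[-0.0293,-0.0369,0,0,0,0,-1],[-0.0293,-0.0369,0,0,0,0,-1],[-0.0293,-0.0369,0,0,0,0,-1]]' && python3 -m inch '[[0,0,0,0,0,7.2,-1],[0,0,0,0,0,7.2,-1],[0,0,0,0,0,7.2,-1],[0,0,0,0,0,7,-1],[0,0,0,0,0,0,-1]]'; python3 -c "
from h import *
delta((451,-132,130),down())"
```

```text
clock: 1.1
eef_pos: [335.0, 225.5, 248.5]
tcp_rot: [3.141, 0.001, 2.785]
contact_force: [1.8, 0.2, -0.4]
opening: 0.999
grasp_force: 0.0
clock: 1.9
eef_pos: [451.6, -133.5, 248.5]
tcp_rot: [3.141, 0.001, 2.784]
contact_force: [0.6, 0.7, -0.5]
opening: 1.0
grasp_force: 0.0
clock: 2.4
eef_pos: [451.3, -131.4, 248.3]
tcp_rot: [3.142, 0.0, 2.284]
contact_force: [0.3, -0.1, -0.1]
opening: 1.0
grasp_force: 0.0
shift mm [ -0.2  -0.6 118.3] turn deg [ 0.    0.   -0.15] t 2.4 F [ 0.3 -0.1 -0.1] open 1.0 g 0.0 p [ 451.3 -131.4  248.3]
```

```bash
python3 -m inch '[[0,0,0.048,0,0,0,-1],[0,0,0.045,0,0,0,-1],[0,0,0.04,0,0,0,-1],[0,0,0.025,0,0,0,-1],[0,0,0.01,0,0,0,-1],[0,0,0,0,0,0,1],[0,0,0,0,0,0,1],[0,0,0,0,0,0,1]]' 30 && python3 -m inch '[[0,0,0,0,0,0,1],[0,0,0,0,0,0,1],[0,0,0,0,0,0,1],[0,0,0,0,0,0,1]]'; python3 -c "
from h import *
delta((451,-132,80),down())
f=cam('side');g=cam('top')
cv2.imwrite('pics/g1.png',np.hstack([cv2.resize(f['img'][140:240,210:310],(400,400)),cv2.resize(g['img'][185:285,137:237],(400,400))]))"
```

```text
clock: 3.2
eef_pos: [452.6, -131.7, 81.9]
tcp_rot: [3.14, 0.002, 2.286]
contact_force: [-0.2, -0.7, 3.6]
opening: 0.595
grasp_force: 30.5
clock: 3.6
eef_pos: [452.5, -131.7, 81.8]
tcp_rot: [3.14, 0.003, 2.286]
contact_force: [-1.2, 0.6, 8.5]
opening: 0.588
grasp_force: 31.1
shift mm [ 0.7 -1.3  1.8] turn deg [ 0.09  0.14 -0.03] t 3.6 F [-1.2  0.6  8.5] open 0.588 g 31.1 p [ 452.5 -131.7   81.8]
```

View pics/g1.png

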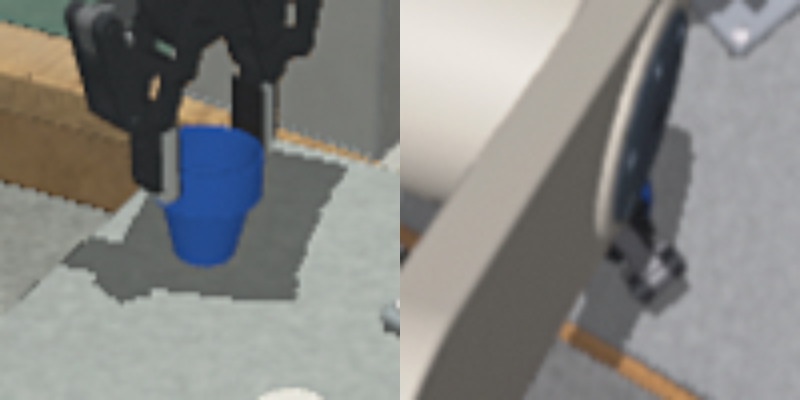

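The side view shows the cup held by its band, with fingertips just about at the shoulder. Lift, tilt and approach.

```bash
python3 -m inch '[[0,0,-0.02,0,0,0,1],[0,0,-0.04,0,0,0,1],[0,0,-0.045,0,0,0,1],[0,0,-0.045,0,0,0,1],[0,0,-0.02,0,0,0,1],[0,0,0,0,0,0,1]]'; python3 -c "
from h import *
RIM=np.array([566,-173,128.5])
delta(RIM+86*AX,SEAT)"
```

```text
clock: 4.3
eef_pos: [453.3, -131.9, 254.4]
tcp_rot: [3.137, 0.006, 2.286]
contact_force: [0.3, 0.5, -2.0]
opening: 0.584
grasp_force: 31.9
shift mm [-61.6  57.9  52. ] turn deg [  0.22 -29.63  -0.09] t 4.3 F [ 0.3  0.5 -2. ] open 0.584 g 31.9 p [ 453.3 -131.9  254.4]
```

```bash
python3 -m inch '[[0,0,0,0,-7.4,0,1],[0,0,0,0,-7.4,0,1],[0,0,0,0,-7.4,0,1],[0,0,0,0,-7.5,0,1],[0,0,0,0,0,0,1]]'; python3 -c "
from h import *
RIM=np.array([566,-173,128.5])
delta(RIM+86*AX,SEAT)"
```

```text
clock: 4.8
eef_pos: [448.3, -130.8, 248.1]
tcp_rot: [-3.136, 0.503, 2.289]
contact_force: [-1.0, 0.6, -0.9]
opening: 0.591
grasp_force: 31.9
shift mm [-36.2  61.4  71.1] turn deg [-0.25 -1.19  0.12] t 4.8 F [-1.   0.6 -0.9] open 0.591 g 31.9 p [ 448.3 -130.8  248.1]
```

```bash
python3 -m inch '[[-0.01,0.016,0.01,0,-0.8,0,1],[-0.01,0.018,0.01,0,0,0,1],[-0.01,0.018,0.02,0,0,0,1],[-0.006,0.009,0.03,0,0,0,1],[0,0,0,0,0,0,1],[0,0,0,0,0,0,1],[0,0,0,0,0,0,1]]'; python3 -c "
from h import *
RIM=np.array([566,-173,128.5])
delta(RIM+86*AX,SEAT)
f=cam('side');g=cam('top')
cv2.imwrite('pics/p1.png',np.hstack([cv2.resize(f['img'][120:220,270:370],(400,400)),cv2.resize(g['img'][105:205,160:260],(400,400))]))"
```

```text
clock: 5.5
eef_pos: [539.6, -142.1, 206.8]
tcp_rot: [-3.138, 0.515, 2.285]
contact_force: [0.0, -0.5, -0.8]
opening: 0.587
grasp_force: 31.9
shift mm [ 4.  -0.4  2.1] turn deg [-0.23 -0.47 -0.07] t 5.5 F [ 0.  -0.5 -0.8] open 0.587 g 31.9 p [ 539.6 -142.1  206.8]
```

View pics/p1.png

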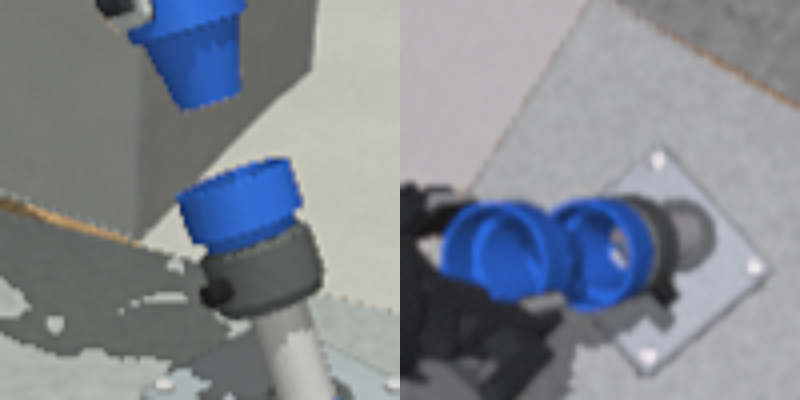

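The side crop shows the held foot centred near (323,146) above the seat rim. The top crop shows the held rim near (186,169) and the seat rim near (210,168). I'll compare these with predictions.

Run:
```python
from h import *
s,t=cam("side"),cam("top");st=r.sense()
T=Ro.from_euler("xyz",st["tcp_rot"]);z=T.apply([0,0,1]);P=st["eef_pos"]
print("pred foot",proj(s,P+55.8*z),"pred rim side,top",proj(s,P+1.8*z),proj(t,P+1.8*z))
c=near(s,(330,172));X=P+54*z
x,y,w,h=cv2.boundingRect(c);print("side blob",x,y,w,h)
for c in blobs(s)[1]: print("s",cv2.boundingRect(c))
for c in blobs(t)[1]: print("t",cv2.boundingRect(c))
RIM=np.array([566,-173,128.5])
for k in(0,30,86-1.8): print(k,"axis side/top",proj(s,RIM+k*AX),proj(t,RIM+k*AX))
p,_=rim(s,c,AX,RIM)
# foot of held cup: lowest edge of blob above, per-row mids give its axis line
m,_=blobs(s)
for v in range(120,175,3):
    u=np.flatnonzero(m[v,290:370])+290
    if len(u): print(v,u.min(),u.max(),(u.min()+u.max())/2,len(u))
for d,n in(((1,0,0),"x"),((0,1,0),"y")):
    D=T.apply(d)*10; print("10mm tool",n,"-> side",proj(s,X+D)-proj(s,X),"top",proj(t,X+D)-proj(t,X))
```

```text
pred foot [322.47789078 144.03768579] pred rim side,top [312.22251085 113.45602575] [182.89899049 169.89602889]
side blob 314 160 31 24
s (274, 255, 35, 45)
s (314, 160, 31, 24)
s (302, 109, 30, 38)
t (304, 202, 27, 27)
t (170, 155, 53, 28)
0 axis side/top [326.86118038 162.74941641] [205.78992583 167.4281345 ]
30 axis side/top [321.17418258 146.17181189] [197.95540421 168.9178604 ]
84.2 axis side/top [310.71394149 115.68019821] [182.46894744 171.86259359]
120 308 331 319.5 24
123 309 329 319.0 21
126 305 329 317.0 25
129 303 329 316.0 27
132 307 329 318.0 23
135 309 329 319.0 21
138 310 329 319.5 20
141 312 330 321.0 19
144 314 324 319.0 11
162 329 342 335.5 14
165 321 343 332.0 23
168 315 344 329.5 30
171 315 344 329.5 30
174 316 342 329.0 27
10mm tool x -> side [-3.93541055  0.96000263] top [-3.49793389  3.81556048]
10mm tool y -> side [ 3.94456171 -1.77211565] top [-3.62048485 -4.17084418]
```

```bash
cat > off.py <<'E'
from h import *
# off-axis error of held cup relative to seat, by silhouette midlines in both views
def midline(p,o,u,lo,hi):
    w=np.array([-u[1],u[0]]);a=(p-o)@u;b=(p-o)@w;k=(a>=lo)&(a<=hi);return (b[k].max()+b[k].min())/2,b[k].max()-b[k].min()+1
s,t=cam("side"),cam("top");RIM=np.array([566,-173,128.5])
for n,f in(("side",s),("top",t)):
    m,_=blobs(f);o=proj(f,RIM);e=proj(f,RIM+60*AX)-o;u=e/np.linalg.norm(e);px=np.linalg.norm(e)/60
    p=np.argwhere(m)[:,::-1].astype(float);p=p[np.linalg.norm(p-o-e/2,axis=1)<60]
    w=np.array([-u[1],u[0]]);a=(p-o)@u
    for lo in range(-20,60,4):
        k=(a>=lo)&(a<lo+4)
        if k.sum()>5: b=((p-o)@w)[k];print(n,lo,"mid %.1f width %.1f"%((b.max()+b.min())/2,b.max()-b.min()+1))
    st=r.sense();T=Ro.from_euler("xyz",st["tcp_rot"])
    for d in np.eye(3)[:2]: print(n,"per 10mm",d,((proj(f,RIM+30*AX+10*T.apply(d))-proj(f,RIM+30*AX))@w).round(2))
E
python3 off.py
```

```text
side -20 mid 0.1 width 23.5
side -16 mid -0.1 width 28.8
side -12 mid 0.1 width 29.8
side -8 mid 0.2 width 29.8
side -4 mid 0.0 width 29.5
side 16 mid 2.1 width 16.8
side 20 mid 2.1 width 18.7
side 24 mid 2.2 width 20.0
side 28 mid 2.4 width 22.2
side 32 mid 2.7 width 24.1
side 36 mid 3.1 width 30.4
side 40 mid 3.1 width 31.1
side 44 mid 6.9 width 22.8
side 48 mid 7.1 width 23.1
side per 10mm [1. 0. 0.] -4.0
side per 10mm [0. 1. 0.] 4.3
top -16 mid -0.9 width 21.4
top -12 mid -0.8 width 24.7
top -8 mid -1.0 width 26.7
top -4 mid -1.2 width 28.5
top 0 mid -1.0 width 28.5
top 4 mid -1.2 width 26.5
top 8 mid 3.1 width 22.4
top 12 mid 3.3 width 23.5
top 16 mid 3.1 width 25.3
top 20 mid 3.6 width 25.9
top 24 mid 5.1 width 25.5
top 28 mid 7.0 width 19.4
top 32 mid 6.6 width 15.3
top per 10mm [1. 0. 0.] -3.07
top per 10mm [0. 1. 0.] 4.74
```

```bash
python3 -m inch '[[0.004,-0.001,0,0,-0.5,0,1],[0,0,0.012,0,0,0,1],[0,0,0.012,0,0,0,1],[0,0,0.008,0,0,0,1],[0,0,0,0,0,0,1]]'; python3 off.py | grep side;  python3 -c "
from h import *
RIM=np.array([566,-173,128.5])
delta(RIM+23.8*AX,SEAT)"
```

```text
clock: 6.3
eef_pos: [547.2, -152.7, 175.4]
tcp_rot: [-3.137, 0.524, 2.286]
contact_force: [0.2, -0.0, -1.1]
opening: 0.589
grasp_force: 31.9
side -20 mid 0.1 width 23.5
side -16 mid -0.1 width 28.8
side -12 mid -0.0 width 29.5
side -8 mid 0.2 width 29.8
side -4 mid 0.0 width 29.5
side 0 mid -0.7 width 17.8
side 4 mid -0.5 width 20.0
side 8 mid -0.0 width 22.2
side 12 mid 0.0 width 24.1
side 16 mid 0.2 width 30.7
side 20 mid 0.6 width 30.1
side 24 mid 4.2 width 22.8
side 28 mid 4.3 width 22.8
side per 10mm [1. 0. 0.] -4.0
side per 10mm [0. 1. 0.] 4.3
shift mm [-0.   0.7 31.6] turn deg [-0.24  0.06 -0.06] t 6.4 F [-0.7 -0.2 -0.6] open 0.589 g 31.9 p [ 547.4 -152.4  176.5]
```

```bash
python3 -m inch '[[0,0,0.01,0,0,0,1],[0,0,0.01,0,0,0,1],[0,0,0.004,0,0,0,1],[0,0,0,0,0,0,1]]'; python3 -m inch '[[0,0,0.003,0,0,0,1],[0,0,0,0,0,0,1]]';python3 -m inch '[[0,0,0.003,0,0,0,1],[0,0,0,0,0,0,1]]'; python3 -c "
from h import *
RIM=np.array([566,-173,128.5])
delta(RIM+23.8*AX,SEAT)"
```

```text
clock: 6.8
eef_pos: [555.1, -161.5, 155.3]
tcp_rot: [-3.138, 0.525, 2.285]
contact_force: [-1.1, 0.6, -0.8]
opening: 0.588
grasp_force: 31.9
clock: 7.0
eef_pos: [556.4, -162.5, 153.5]
tcp_rot: [-3.139, 0.525, 2.285]
contact_force: [-0.1, 0.3, 0.1]
opening: 0.589
grasp_force: 31.9
clock: 7.2
eef_pos: [557.4, -163.6, 150.9]
tcp_rot: [-3.139, 0.526, 2.285]
contact_force: [0.1, -0.0, -0.1]
opening: 0.588
grasp_force: 31.9
shift mm [0.2 0.3 2. ] turn deg [-0.19  0.11 -0.06] t 7.2 F [ 0.1 -0.  -0.1] open 0.588 g 31.9 p [ 557.4 -163.6  150.9]
```

```bash
for i in 1; do python3 -m inch '[[0,0,0.002,0,0,0,1],[0,0,0,0,0,0,1]]'; python3 -m inch '[[0,0,0.0015,0,0,0,1],[0,0,0,0,0,0,1]]'; python3 -m inch '[[0,0,0.0015,0,0,0,1],[0,0,0,0,0,0,1]]'; done | grep -E "eef|force"; python3 -c "
from h import *
RIM=np.array([566,-173,128.5])
delta(RIM+23.8*AX,SEAT)"
```

```text
eef_pos: [558.2, -164.2, 149.4]
contact_force: [-0.3, 1.4, 0.9]
grasp_force: 32.0
eef_pos: [558.5, -164.7, 148.7]
contact_force: [-7.0, 5.7, 10.9]
grasp_force: 32.0
eef_pos: [558.9, -165.5, 147.7]
contact_force: [-7.2, 5.3, 13.1]
grasp_force: 30.0
shift mm [ 0.6  0.5 -2. ] turn deg [-0.19  0.17 -0.1 ] t 7.8 F [-7.2  5.3 13.1] open 0.588 g 30.0 p [ 558.9 -165.5  147.7]
```

```bash
python3 off.py | grep mid; python3 -c "
from h import *
f=cam('side');g=cam('top')
cv2.imwrite('pics/n1.png',np.hstack([cv2.resize(f['img'][130:210,290:370],(400,400)),cv2.resize(g['img'][125:205,165:245],(400,400))]))"
```

```text
side -20 mid 0.1 width 23.5
side -16 mid -0.1 width 28.8
side -12 mid 0.1 width 29.8
side -8 mid 0.2 width 29.8
side -4 mid 0.4 width 30.1
side 0 mid 0.7 width 29.5
side 4 mid 5.0 width 22.8
side 8 mid 4.9 width 22.5
side 12 mid 4.9 width 21.2
top -16 mid -0.9 width 21.4
top -12 mid -0.4 width 23.9
top -8 mid 1.5 width 21.6
top -4 mid 1.8 width 22.6
top 0 mid 1.8 width 23.9
top 4 mid 2.6 width 23.9
top 8 mid 4.3 width 19.6
top 12 mid 4.9 width 15.3
top 16 mid 2.5 width 7.1
```

View pics/n1.png

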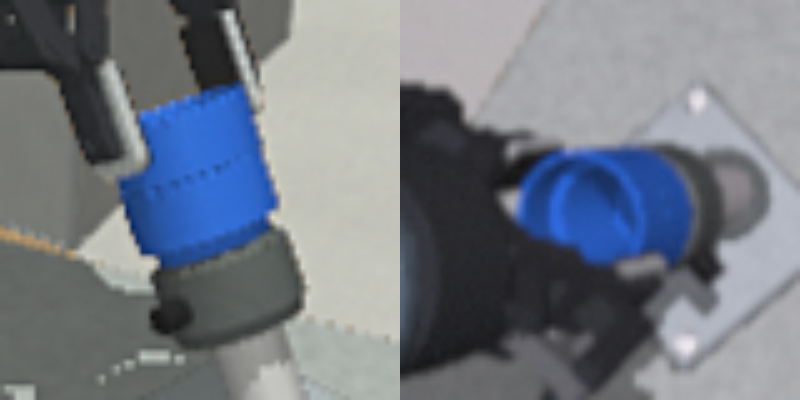

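The stack shows both bands adjacent with only a thin seam at the side crop's (200,170), so the first cup is home. Release and retreat.

```bash
python3 -m inch '[[0,0,-0.002,0,0,0,1],[0,0,0,0,0,0,0.2],[0,0,0,0,0,0,-0.2],[0,0,0,0,0,0,-0.6],[0,0,0,0,0,0,-1],[0,0,0,0,0,0,-1]]'; python3 -m inch '[[0,0,-0.02,0,0,0,-1],[0,0,-0.03,0,0,0,-1],[0,0,-0.04,0,0,0,-1],[0,0,-0.04,0,0,0,-1],[0,0,0,0,0,0,-1]]';  python3 -c "
from h import *
delta((489.5,-384,200),down())"; python3 off.py | grep mid
```

```text
clock: 8.6
eef_pos: [558.3, -164.7, 148.4]
tcp_rot: [-3.139, 0.525, 2.285]
contact_force: [-1.1, -0.9, -0.4]
opening: 1.0
grasp_force: 0.0
clock: 9.1
eef_pos: [517.0, -114.0, 265.4]
tcp_rot: [3.138, 0.53, 2.283]
contact_force: [-0.1, -0.2, 0.6]
opening: 1.001
grasp_force: 0.0
shift mm [-127.7 -197.8  150. ] turn deg [ 0.15 30.35 -0.12] t 9.1 F [-0.1 -0.2  0.6] open 1.001 g 0.0 p [ 517.  -114.   265.4]
side -20 mid 0.1 width 23.5
side -16 mid -0.1 width 28.8
side -12 mid 0.1 width 29.8
side -8 mid 0.2 width 29.8
side -4 mid -0.3 width 30.1
side 0 mid -0.4 width 29.8
side 4 mid -0.4 width 29.8
side 8 mid -0.3 width 29.8
side 12 mid 0.2 width 24.4
top -16 mid -0.9 width 21.4
top -12 mid -0.8 width 24.7
top -8 mid -1.0 width 26.5
top -4 mid -0.9 width 27.5
top 0 mid -1.5 width 28.6
top 4 mid -1.4 width 28.9
top 8 mid -1.5 width 28.5
top 12 mid -1.7 width 24.5
top 16 mid -1.4 width 15.3
```

```bash
python3 -m inch '[[0,0,0,0,7.6,0,-1],[0,0,0,0,7.6,0,-1],[0,0,0,0,7.6,0,-1],[0,0,0,0,7.4,0,-1],[0,0,0,0,0,0,-1],[0,0,0,0,0,0,-1]]';  python3 -c "
from h import *
delta((489.5,-384,200),down())"
```

```text
clock: 9.8
eef_pos: [515.2, -116.6, 258.8]
tcp_rot: [-3.135, 0.007, 2.28]
contact_force: [-0.3, 0.9, -0.2]
opening: 1.007
grasp_force: 0.0
shift mm [-185.7 -193.3   61.3] turn deg [-0.35  0.38 -0.35] t 9.8 F [-0.3  0.9 -0.2] open 1.007 g 0.0 p [ 515.2 -116.6  258.8]
```

```bash
python3 -m inch '[[-0.031,-0.032,0,0,0,0,-1],[-0.031,-0.032,0,0,0,0,-1],[-0.031,-0.032,0,0,0,0,-1],[-0.031,-0.032,0,0,0,0,-1],[-0.031,-0.032,0,0,0,0,-1],[-0.031,-0.032,0,0,0,0,-1],[0,0,0.04,0,0.3,0,-1],[0,0,0,0,0,0,-1]]';  python3 -c "
from h import *
delta((489.5,-384,80),down())"
```

```text
clock: 10.6
eef_pos: [488.7, -380.4, 217.6]
tcp_rot: [-3.135, -0.006, 2.281]
contact_force: [-1.1, 0.6, -1.5]
opening: 1.002
grasp_force: 0.0
shift mm [ -4.   -0.8 137.5] turn deg [-0.38 -0.33 -0.28] t 10.6 F [-1.1  0.6 -1.5] open 1.002 g 0.0 p [ 488.7 -380.4  217.6]
```

```bash
python3 -m inch '[[-0.004,-0.001,0.03,-0.4,-0.3,-0.3,-1],[0,0,0.045,0,0,0,-1],[0,0,0.035,0,0,0,-1],[0,0,0.018,0,0,0,-1],[0,0,0.008,0,0,0,-1],[0,0,0,0,0,0,-1]]';  python3 -c "
from h import *
delta((489.5,-384,80),down())"; python3 -m inch '[[0,0,0,0,0,0,1],[0,0,0,0,0,0,1],[0,0,0,0,0,0,1],[0,0,0,0,0,0,1],[0,0,0,0,0,0,1],[0,0,0,0,0,0,1]]' 30; python3 -c "
from h import *
delta((489.5,-384,80),down())
f=cam('side');g=cam('top')
cv2.imwrite('pics/g2.png',np.hstack([cv2.resize(f['img'][220:320,240:340],(400,400)),cv2.resize(g['img'][165:265,267:367],(400,400))]))"
```

```text
clock: 11.2
eef_pos: [494.3, -384.7, 86.5]
tcp_rot: [3.139, 0.005, 2.29]
contact_force: [-0.2, 0.0, -0.3]
opening: 0.998
grasp_force: 0.0
shift mm [ 3.8 -3.2  6.5] turn deg [0.16 0.31 0.18] t 11.2 F [-0.2  0.  -0.3] open 0.998 g 0.0 p [ 494.3 -384.7   86.5]
clock: 11.8
eef_pos: [495.4, -386.9, 88.5]
tcp_rot: [3.138, 0.009, 2.288]
contact_force: [0.2, -0.4, 5.7]
opening: 0.577
grasp_force: 30.2
shift mm [ 6.1 -2.6  8.4] turn deg [0.23 0.54 0.08] t 11.8 F [ 0.2 -0.4  5.7] open 0.577 g 30.2 p [ 495.4 -386.9   88.5]
```

View pics/g2.png

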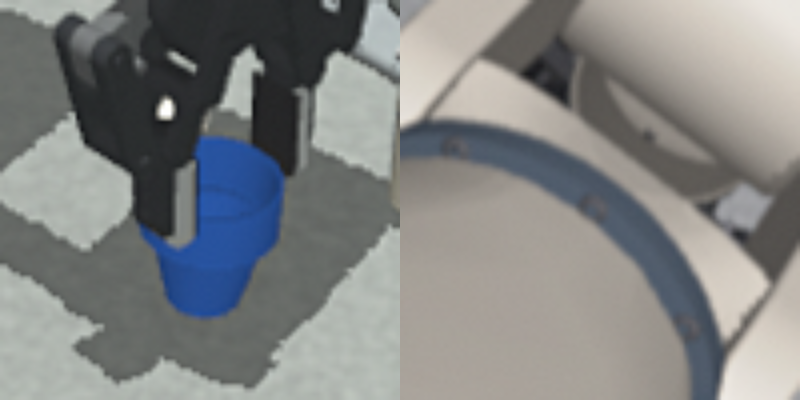

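The grip came out off-centre by about 6 mm and a bit high (88.5), so I'll regrip.

```bash
python3 -m inch '[[0,0,0,0,0,0,0],[0,0,0,0,0,0,-1],[0,0,0,0,0,0,-1],[0,0,0,0,0,0,-1],[0.005,-0.002,0.003,0.2,0.3,0,-1],[0,0,0.002,0,0,0,-1],[0,0,0,0,0,0,-1]]' | head -2;  python3 -c "
from h import *
delta((489.5,-384,80),down())
c=near(cam('side'),(291,277));print(cv2.boundingRect(c))"
```

```text
clock: 12.6
eef_pos: [489.3, -383.3, 81.1]
shift mm [-0.7 -0.3  1.1] turn deg [-0.01  0.02  0.1 ] t 12.6 F [-0.4  0.3 -0.7] open 1.0 g 0.0 p [ 489.3 -383.3   81.1]
(275, 255, 35, 45)
```

```bash
python3 -m inch '[[0,0,0,0,0,0,1],[0,0,0,0,0,0,1],[0,0,0,0,0,0,1],[0,0,0,0,0,0,1],[0,0,0,0,0,0,1],[0,0,0,0,0,0,1]]' 30; python3 -m inch '[[0,0,-0.02,0,0,0,1],[0,0,-0.04,0,0,0,1],[0,0,-0.045,0,0,0,1],[0,0,-0.045,0,0,0,1],[0,0,-0.04,0,0,0,1],[0,0,0,0,0,0,1],[0,0,0,0,0,0,1]]';  python3 -c "
from h import *
delta((515,-120,270),down())"
```

```text
clock: 13.25
eef_pos: [489.9, -383.8, 82.0]
tcp_rot: [3.142, 0.002, 2.288]
contact_force: [-0.6, 0.5, 4.8]
opening: 0.585
grasp_force: 31.4
clock: 13.95
eef_pos: [489.7, -383.6, 272.3]
tcp_rot: [3.141, 0.003, 2.288]
contact_force: [0.4, -0.2, -0.1]
opening: 0.583
grasp_force: 31.6
shift mm [182.  192.3   1.8] turn deg [0.01 0.16 0.1 ] t 13.95 F [ 0.4 -0.2 -0.1] open 0.583 g 31.6 p [ 489.7 -383.6  272.3]
```

```bash
python3 -m inch '[[0.03,0.032,0,0,0,0,1],[0.031,0.032,0,0,0,0,1],[0.031,0.032,0,0,0,0,1],[0.03,0.032,0,0,0,0,1],[0.03,0.032,0,0,0,0,1],[0.03,0.032,0,0,0,0,1],[0,0,0,0,0,0,1],[0,0,0,0,0,0,1]]' | head -2; python3 -m inch '[[0,0,0,0,-7.5,0,1],[0,0,0,0,-7.5,0,1],[0,0,0,0,-7.5,0,1],[0,0,0,0,-7.5,0,1],[0,0,0,0,0,0,1],[0,0,0,0,0,0,1],[0,0,0,0,0,0,1]]'|head -2;  python3 -c "
from h import *
delta(np.array([558.4,-164.8,148.4])+84*AX,SEAT)"
```

```text
clock: 14.75
eef_pos: [513.8, -119.0, 269.7]
clock: 15.45
eef_pos: [515.1, -120.8, 271.5]
shift mm [ 8.   3.8 53.4] turn deg [-0.   -0.19  0.05] t 15.45 F [ 0.2  0.4 -0.3] open 0.583 g 31.6 p [ 515.1 -120.8  271.5]
```

```bash
python3 -m inch '[[0.004,0.002,0.015,0,-0.2,0,1],[0.004,0.002,0.02,0,0,0,1],[0,0,0.018,0,0,0,1],[0,0,0,0,0,0,1],[0,0,0,0,0,0,1]]'|tail -3;  python3 -c "
from h import *
delta(np.array([558.4,-164.8,148.4])+84*AX,SEAT)"; python3 off.py|grep side
```

```text
contact_force: [-0.2, -0.6, -0.4]
opening: 0.586
grasp_force: 31.6
shift mm [0.2 0.2 0.4] turn deg [-0.06  0.09  0.01] t 15.95 F [-0.2 -0.6 -0.4] open 0.586 g 31.6 p [ 530.7 -133.2  221.6]
side -20 mid 0.1 width 23.5
side -16 mid -0.1 width 28.8
side -12 mid 0.1 width 29.8
side -8 mid 0.2 width 29.8
side -4 mid -0.3 width 30.1
side 0 mid -0.4 width 29.8
side 4 mid -0.4 width 29.8
side 8 mid -0.3 width 29.8
side 12 mid 1.7 width 21.2
side 28 mid 0.8 width 17.1
side 32 mid 0.2 width 19.0
side 36 mid 0.6 width 20.9
side 40 mid 0.7 width 23.1
side 44 mid 0.5 width 24.4
side 48 mid 0.7 width 31.1
side 52 mid 0.7 width 31.7
side 56 mid 4.8 width 22.8
side per 10mm [1. 0. 0.] -4.01
side per 10mm [0. 1. 0.] 4.29
```

```bash
python3 -m inch '[[0.001,-0.001,0.012,0,0,0,1],[0,0,0.012,0,0,0,1],[0,0,0.012,0,0,0,1],[0,0,0.01,0,0,0,1],[0,0,0.008,0,0,0,1],[0,0,0,0,0,0,1]]'|grep -E "eef|force"; python3 -m inch '[[0,0,0.003,0,0,0,1],[0,0,0,0,0,0,1]]' |grep -E "eef|force"; python3 -m inch '[[0,0,0.002,0,0,0,1],[0,0,0,0,0,0,1]]' |grep -E "eef|force"; python3 -c "
from h import *
delta(np.array([558.4,-164.8,148.4])+22*AX,SEAT)"
```

```text
eef_pos: [546.6, -153.2, 172.9]
contact_force: [-0.2, -0.3, -1.9]
grasp_force: 31.6
eef_pos: [548.0, -154.0, 171.7]
contact_force: [0.2, 0.2, 0.4]
grasp_force: 31.6
eef_pos: [548.7, -154.7, 170.2]
contact_force: [0.5, -0.2, -1.1]
grasp_force: 31.6
shift mm [-1.2  0.7  3.8] turn deg [0.04 0.18 0.08] t 17.05 F [ 0.5 -0.2 -1.1] open 0.584 g 31.6 p [ 548.7 -154.7  170.2]
```

```bash
for a in 1; do python3 -m inch '[[0,0,0.002,0,0,0,1],[0,0,0,0,0,0,1]]'; python3 -m inch '[[0,0,0.0015,0,0,0,1],[0,0,0,0,0,0,1]]'; python3 -m inch '[[0,0,0.001,0,0,0,1],[0,0,0,0,0,0,1]]'; done |grep -E "eef|ct_force"; python3 -c "
from h import *
delta(np.array([558.4,-164.8,148.4])+22*AX,SEAT)"
```

```text
eef_pos: [549.3, -155.5, 168.2]
contact_force: [0.0, 0.0, -1.1]
eef_pos: [549.9, -156.0, 167.1]
contact_force: [-0.8, 0.8, 3.1]
eef_pos: [550.1, -156.3, 166.7]
contact_force: [-5.7, 6.7, 11.2]
shift mm [-1.1  0.7 -0.2] turn deg [0.05 0.19 0.07] t 17.65 F [-5.7  6.7 11.2] open 0.586 g 32.8 p [ 550.1 -156.3  166.7]
```

```bash
python3 -m inch '[[0,0,0.0015,0,0,0,1],[0,0,0,0,0,0,1]]' |grep -E "eef|ct_force"; python3 -m inch '[[0,0,-0.0015,0,0,0,1],[0,0,0,0,0,0,0.2],[0,0,0,0,0,0,-0.2],[0,0,0,0,0,0,-0.6],[0,0,0,0,0,0,-1],[0,0,0,0,0,0,-1],[0,0,0,0,0,0,-1]]' | grep -E "eef|open";  python3 -m inch '[[0,0,-0.02,0,0,0,-1],[0,0,-0.03,0,0,0,-1],[0,0,-0.04,0,0,0,-1],[0,0,-0.03,0,0,0,-1],[0,0,0,0,0,0,-1]]' | grep -E "eef|force"; python3 off.py|grep mid; python3 -c "
from h import *
f=cam('side');g=cam('top')
cv2.imwrite('pics/n2.png',np.hstack([cv2.resize(f['img'][120:200,285:365],(400,400)),cv2.resize(g['img'][125:205,155:235],(400,400))]))"
```

```text
eef_pos: [550.2, -156.7, 166.0]
contact_force: [-14.2, 11.8, 22.5]
eef_pos: [550.1, -156.5, 166.0]
opening: 1.0
eef_pos: [511.4, -110.0, 273.5]
contact_force: [0.7, 0.2, -0.7]
grasp_force: 0.0
side -20 mid 0.1 width 23.5
side -16 mid -0.1 width 28.8
side -12 mid 0.1 width 29.8
side -8 mid 0.2 width 29.8
side -4 mid -0.3 width 30.1
side 0 mid -0.4 width 29.8
side 4 mid -0.4 width 29.8
side 8 mid -0.5 width 30.1
side 12 mid -0.9 width 30.4
side 16 mid -0.9 width 30.4
side 20 mid -0.7 width 30.7
side 24 mid -0.4 width 29.5
top -16 mid -0.9 width 21.4
top -12 mid -0.8 width 24.7
top -8 mid -1.0 width 26.5
top -4 mid -0.8 width 27.3
top 0 mid -1.2 width 28.0
top 4 mid -1.7 width 28.6
top 8 mid -2.0 width 29.4
top 12 mid -2.1 width 29.6
top 16 mid -2.4 width 27.8
top 20 mid -1.8 width 23.4
top 24 mid -2.0 width 9.2
```

View pics/n2.png

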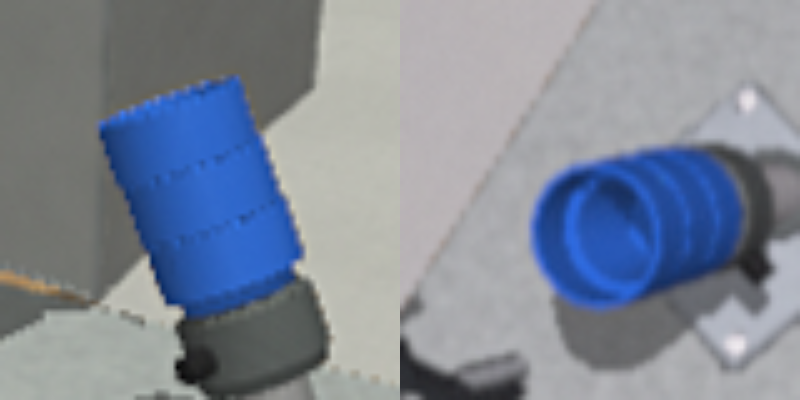

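The three blue bands sit flush and evenly spaced along one axis, with thin seams at the side crop's (195,175) and (215,230). The gripper is clear, so I'll hand in.

```bash
python3 -c "
from rig import r
print(r.sign_off())"
```

```text
the job is handed in; nothing more can be done
None
```

Both loose cups are nested on the clamped cup and look fully home in the final camera views, the gripper is clear of everything, and I've handed the job in at about 19 s; no verdict came back.

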